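# Change over the trays of two board test fixtures

## Robot

A 6-joint arm with a two-finger parallel gripper is mounted at the origin on the work surface. World frame = base frame: x ahead of the robot, y to its left, z up, the work surface at z = 0. Lengths are in m, angles in rad, forces in N, time in s.
With the tool pointing down it reaches from about 0.35 to 0.775 m from the base axis. Payload 7.3 kg.
Tool frame: the origin (TCP) lies at the centre of the arm's flange, where the gripper is bolted on; the fingertips stand 178 mm ahead of it and the grasp point (between the pads) lies 159 mm ahead of it; z points along the fingers, y is the line along which they close (so a half turn about z gives the same grasp; the last joint's range is limited). The gripper opens to 92 mm and grips with 3 to 60 N. Pads are 19 mm wide; open, the fingers measure 130 mm over their backs; the gripper's body (75 mm by 190 mm) begins 47 mm behind the grasp point.
Start: joints at [1.041, 0.342, 1.524, -0, 1.275, -0.146], TCP at [0.197, 0.487, 0.405] pointing down, gripper open.
Joint ranges: [-2.53, 2.53], [-0.77, 2.02], [0.04, 2.7], [-1, 4.14], [0.28, 2.66], [-3.11, 3.11]. Speed limits (rad/s): [2.57, 2.57, 3.14, 3.14, 3.14, 3.14].

## Interface

Orientations are given as [roll, pitch, yaw] about the fixed x, y, z axes, in that order (R = Rz(yaw) Ry(pitch) Rx(roll)).
In Python, from cell import telemetry, vision, ticket gives the robot as it stands.
- The arm moves only by the shell command python3 -m crank 'ROWS' [FORCE]. ROWS is JSON, a list of rows, each a list of 5 numbers: the gripper command: -1 is shut, 1 is fully open, values between are in proportion, then the shift along the tool's x, y, z in mm, then the turn about the tool's z in rad. In form: [[fingers, dx, dy, dz, roll], ...]. A call has 1 to 12 rows; each row is the pose to reach, as a shift and turn from the pose commanded when the call began, along the tool's axes at that moment; what a row does not reach only later rows make up. A row lasts 1/12 s, in which the tool goes at most 41.7 mm and 7.16 degrees, less where a joint would pass 70% of its speed; a pose out of reach is approached as far as the arm can. A call with a gripper value outside its range is refused whole. The fingers move at their own pace and stop on an object; FORCE is the grip in N (left out, the last holds). Time passes only in rows, so rows that repeat a pose let the fingers close. It gives the time, the measured TCP pose, the force, the opening and the grip force at its end, in the units of the state.
- telemetry.observe(): the state, without advancing time (a new reading comes with each control period).
- vision.read_camera(name): name is "side" or "top"; returns (picture, depth): 420x560x3 uint8, red, green, blue; 420x560 float32, m along the optical axis (not along the pixel's ray), 0 where there is no reading.
- vision.get_calibration(name): a dict with "camera_matrix" (3x3 intrinsics, pixels), "dist" ([k1, k2, p1, p2, k3] as OpenCV has them; the pictures are not rectified), "rvec" (rotation vector, rad) and "tvec" (3), from world to camera coordinates, as OpenCV has them. Camera axes: x right, y down, z forward; pixel columns grow to the right and rows downward; lengths in m; the calibration is good to about 2 mm. A picture is of the moment at which its call begins. get_calibration takes no time and is no camera call.
- ticket.hand_in(): hands the job in; it is judged then, once.
The state is a dict: "time": time; "qpos": joint angles; "qvel": joint speeds; "joint_efforts": joint torques, N m; "tool_pos": TCP position; "tool_rot": TCP orientation; "contact_force": force on the tool from outside, world axes, zero at the start; "torque": the same for the moment, N m; "opening": finger opening in m; "grip_force": force on a finger pad.
Only numpy, scipy, OpenCV 4.12 (cv2) and the standard library are available. Lean on these libraries where they do the work, as an engineer would, in place of code of your own. Each camera call takes 0.05 s, during which the arm holds its last target. There are 200 camera calls.

## Task

Two identical board test fixtures stand side by side on the bench, each with a tray on rails. First push the empty tray fully home; only then hook a fingertip behind the upright lip of the tray that carries the circuit board and draw it out all the way to its stop, so the board can be inspected. Do not pinch the lips between the fingers, do not touch the board itself, leave it lying in its tray, leave the other things on the bench where they are, and finish clear of everything.

Things in the scene. Friction and masses are not known exactly. Their poses are not given: they have to be found in the camera images.
- board: The loose green circuit board, 96 x 76 mm, 3 mm thick with parts up to 15 mm high, 70 g, lying in the black-rimmed nest of the loaded tray (about 2 mm play), half under the fixture's probe bridge. Origin: centre of its underside, 22 mm above the bench, 108 mm along the rail behind the inner face of the loaded tray's lip. z up. Not to be touched.
- loaded_tray (a joint): Travel of the tray that carries the board, m: 0 fully home (as it starts), 0.090 drawn out to its stop (grows towards the robot). Dry friction holds it where it is left; it takes about 2 to 3 N to slide.
- empty_tray (a joint): The same for the tray without a board: 0 fully home against its stop, starts partly drawn out (0.04 to 0.085).
- loaded_lip_inner (a point): Inner half (loaded_tray_c6 in the rules) of the loaded tray's upright aluminium lip (90 mm wide, 42 mm high, halves 4 mm thick, 8 mm together). Origin: middle of its top edge, on the face that looks into the fixture, 58 mm above the bench. Its x points along the rail, into the fixture (so pulling out is -x), y along the lip, z up. Behind this face is an open well.
- loaded_well (a point): Middle of the floor of the open well behind the loaded tray's lip, 27 mm behind the inner face, 22 mm above the bench; axes as the lip's. The well is 54 mm long, 90 mm wide; at its far end is the nest's 12 mm high rim, then the board. While home, side rails (top 38 mm above the bench, 96 mm apart) start 11 mm behind this point, and the bridge (top 82 mm above the bench) 91 mm behind it.
- loaded_lip_outer (a point): Outer half (loaded_tray_c5 in the rules) of the loaded tray's upright aluminium lip (90 mm wide, 42 mm high, halves 4 mm thick, 8 mm together). Origin: middle of its top edge, on the face that looks out towards the robot, 58 mm above the bench. Its x points along the rail, into the fixture (so pulling out is -x), y along the lip, z up.
- empty_lip_outer (a point): Outer half (empty_tray_c5 in the rules) of the empty tray's upright aluminium lip (90 mm wide, 42 mm high, halves 4 mm thick, 8 mm together). Origin: middle of its top edge, on the face that looks out towards the robot, 58 mm above the bench; the plate reaches down to 16 mm above the bench and in front of it is open bench. Its x points along the rail, into the fixture (so pulling out is -x), y along the lip, z up. Pushing this face along +x slides the tray home.
- empty_lip_inner (a point): Inner half (empty_tray_c6 in the rules) of the empty tray's upright aluminium lip (90 mm wide, 42 mm high, halves 4 mm thick, 8 mm together). Origin: middle of its top edge, on the face that looks into the fixture, 58 mm above the bench. Its x points along the rail, into the fixture (so pulling out is -x), y along the lip, z up. Well, rails and bridge as on the loaded fixture.
- flux_bottle: Bystander: small amber bottle, 36 mm across, 85 mm tall, standing between the fixtures. Origin: centre of its underside.
- screwdriver: Bystander: screwdriver, 150 mm long, lying between the fixtures, nearer the robot. Origin: under its middle.
- mug: Bystander: white mug, 80 mm across, 95 mm tall. Origin: centre of its underside.
- parts_bin: Bystander: grey open box with dividers, 100 x 140 x 45 mm. Origin: centre of its underside.
- multimeter: Bystander: grey hand multimeter, 170 x 85 x 38 mm, lying on its back. Origin: centre of its underside.
- brush: Bystander: brush, 160 mm long, lying flat. Origin: under its middle.
Things that resemble listed ones, but are neither listed nor needed, are in the scene too. Leave any green or red look-alike of the part that bears loaded_tray alone.

How it is judged:
On the way, in this order (a step that is already met when the one before it is completed fails the run):
1. the empty tray is pushed fully home (within 6 mm) while the loaded tray is still home (value of joint empty_tray below 0.006 m and value of joint loaded_tray below 0.012 m), for 0.1 s.
2. the loaded tray is being drawn out by the fingers behind its lip, with the empty tray home (value of joint loaded_tray above 0.02 m and contact force between the fingers and loaded_tray_c6 above 0.5 N and value of joint empty_tray below 0.008 m), for 0.1 s.
At the end, for the whole second after the job is handed in: The loaded tray is out to its stop (within 8 mm), the empty tray is home (within 8 mm), and the board lies flat and still in its nest in the drawn-out tray (within 8 mm of its place) (value of joint loaded_tray above 0.082 m and value of joint empty_tray below 0.008 m and velocity of joint loaded_tray below 0.01 m/s and x of board in the frame of loaded_lip_inner between 0.1 and 0.116 m and y of board in the frame of loaded_lip_inner between -0.008 and 0.008 m and z of board in the frame of loaded_lip_inner below -0.03 m and angle between board's own z axis and vertical below 0.08 rad and linear speed of board below 0.02 m/s); the robot touches nothing.
It fails at once if a lip is pinched between the fingers (both its faces pressed at once) ((contact force between the fingers and loaded_tray_c6 above 1 N and contact force between the fingers and loaded_tray_c5 above 1 N) or (contact force between the fingers and empty_tray_c6 above 1 N and contact force between the fingers and empty_tray_c5 above 1 N)).
It fails at once if the board is touched by the robot (contact force between any of the fingers, the arm and board above 0.5 N).
It fails at once if the board is lifted or tipped out of its nest (z of board in the frame of loaded_lip_inner above -0.024 m or angle between board's own z axis and vertical above 0.2 rad).
It fails at once if a bystander is moved more than 20 mm or lifted (distance of any of flux_bottle, screwdriver, mug, parts_bin, multimeter, brush from where it was at the start of the episode above 0.02 m).
It also fails if it takes over 51 s, if anything falls off the work surface, if the arm or the gripper's body presses on something with over 40 N, if the wrist force passes 120 N, or if a joint passes its speed limit or range.

## Working session

There is one attempt and no reset: what is moved stays moved. The work goes in short steps, Python scripts to look and compute and a shell command to move; the robot and the scene stay as the last step left them, time stands still between calls to the robot, and variables do not carry over. Pictures are saved under pics/ and viewed, at most 10 in all, crops included, and the job is handed in when it is done.

```bash
mkdir -p pics; ls; python3 - <<'E'
from cell import telemetry, vision
import cv2,numpy as np
s=telemetry.observe(); print({k:np.round(v,3).tolist() for k,v in s.items()})
for n in("top","side"):
    p,d=vision.read_camera(n); np.savez(f"pics/{n}0.npz",p=p,d=d)
    cv2.imwrite(f"pics/{n}0.png",p[:,:,::-1]); c=vision.get_calibration(n); print(n,c)
    
E
```

```text
pics
{'time': 0.0, 'qpos': [1.041, 0.343, 1.525, -0.0, 1.275, -0.146], 'qvel': [-0.001, -0.001, 0.001, 0.001, -0.001, 0.0], 'joint_efforts': [0.002, -43.125, -24.422, 0.072, 0.056, -0.0], 'tool_pos': [0.196, 0.487, 0.404], 'tool_rot': [-3.14, -0.0, 2.758], 'contact_force': [0.458, 0.574, 0.195], 'torque': [-0.02, 0.058, -0.046], 'grip_force': 0.0, 'opening': 0.092}
top {'camera_matrix': array([[533.59002535,   0.        , 271.88236143],
       [  0.        , 533.59002535, 212.31372552],
       [  0.        ,   0.        ,   1.        ]]), 'dist': array([-0.19605096,  0.        ,  0.        ,  0.        ,  0.        ]), 'rvec': array([ 2.20184764, -2.15948047,  0.0825288 ]), 'tvec': array([-0.01515155,  0.50919513,  1.39037837])}
side {'camera_matrix': array([[392.02864547,   0.        , 286.92778515],
       [  0.        , 392.02864547, 216.63791374],
       [  0.        ,   0.        ,   1.        ]]), 'dist': array([-0.10185546,  0.        ,  0.        ,  0.        ,  0.        ]), 'rvec': array([ 2.07857585, -0.84575504,  0.39404754]), 'tvec': array([-0.36630481,  0.28056579,  0.76364457])}
```

View pics/top0.png

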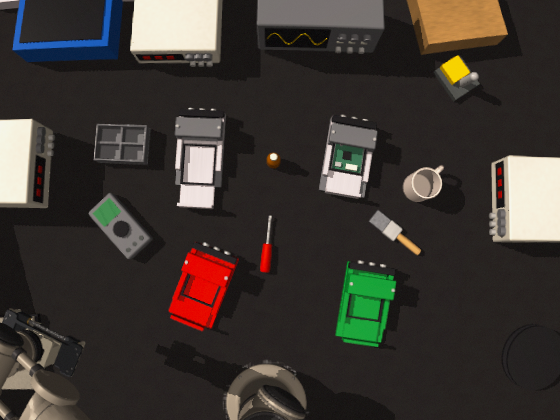

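View pics/side0.png

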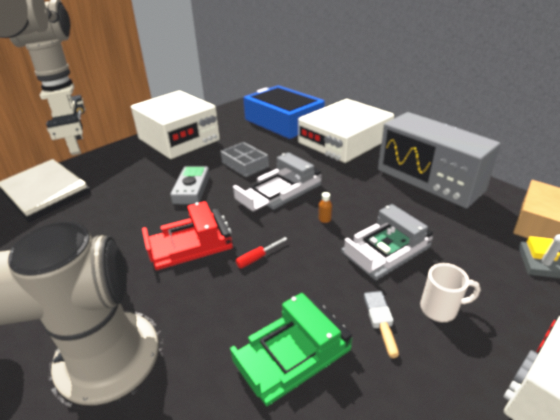

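The top view shows the empty fixture at left (about (200,160), lip at about (195,197)) and the loaded one at right (about (350,155), lip at about (345,187)). The red and green look-alikes are nearer the robot. The side view shows the same layout.

```bash
cat > h.py <<'E'
import numpy as np,cv2
from cell import vision
def cloud(n,p,d):
    c=vision.get_calibration(n); K,D=c["camera_matrix"],c["dist"]
    R=cv2.Rodrigues(c["rvec"])[0]; t=c["tvec"]
    v,u=np.mgrid[:420,:560]
    r=cv2.undistortPoints(np.stack([u,v],-1).reshape(-1,1,2).astype(float),K,D).reshape(420,560,2)
    X=np.dstack([r*d[...,None],d])
    W=(X-t)@R; W[d==0]=np.nan
    return W
def ray(n,uv,z):
    c=vision.get_calibration(n); R=cv2.Rodrigues(c["rvec"])[0]
    r=cv2.undistortPoints(np.array(uv,float).reshape(-1,1,2),c["camera_matrix"],c["dist"]).reshape(-1,2)
    d=np.c_[r,np.ones(len(r))]@R; o=-R.T@c["tvec"]
    return o+d*((z-o[2])/d[:,2])[:,None]
def load(n,k):
    f=np.load(f"pics/{n}{k}.npz"); return f["p"],f["d"]
E
python3 - <<'E'
from h import *
p,d=load("top",0); W=cloud("top",p,d)
a=p[100:220,165:235];b=p[100:220,310:390]
im=np.hstack([cv2.resize(x,None,fx=5,fy=5,interpolation=cv2.INTER_CUBIC) for x in (a,b)])
cv2.imwrite("pics/crop.png",im[:,:,::-1])
for u in (187,195,203): print(u,[(v,*np.round(W[v,u]*1000).astype(int)) for v in range(180,213,2)])
for u in (332,345,358): print(u,[(v,*np.round(W[v,u]*1000).astype(int)) for v in range(166,202,2)])
E
```

```text
187 [(180, np.int64(591), np.int64(223), np.int64(23)), (182, np.int64(584), np.int64(220), np.int64(37)), (184, np.int64(581), np.int64(223), np.int64(21)), (186, np.int64(575), np.int64(222), np.int64(24)), (188, np.int64(569), np.int64(221), np.int64(25)), (190, np.int64(565), np.int64(222), np.int64(20)), (192, np.int64(559), np.int64(222), np.int64(22)), (194, np.int64(553), np.int64(221), np.int64(27)), (196, np.int64(548), np.int64(221), np.int64(26)), (198, np.int64(543), np.int64(221), np.int64(22)), (200, np.int64(537), np.int64(220), np.int64(25)), (202, np.int64(532), np.int64(221), np.int64(21)), (204, np.int64(524), np.int64(214), np.int64(60)), (206, np.int64(518), np.int64(214), np.int64(59)), (208, np.int64(518), np.int64(224), np.int64(-2)), (210, np.int64(513), np.int64(223), np.int64(2)), (212, np.int64(508), np.int64(224), np.int64(-4))]
195 [(180, np.int64(591), np.int64(201), np.int64(25)), (182, np.int64(586), np.int64(200), np.int64(26)), (184, np.int64(580), np.int64(200), np.int64(25)), (186, np.int64(575), np.int64(200), np.int64(24)), (188, np.int64(570),
[... 3630 characters left out ...]
t64(-232), np.int64(29)), (176, np.int64(611), np.int64(-233), np.int64(24)), (178, np.int64(605), np.int64(-232), np.int64(28)), (180, np.int64(600), np.int64(-233), np.int64(21)), (182, np.int64(594), np.int64(-232), np.int64(27)), (184, np.int64(589), np.int64(-233), np.int64(22)), (186, np.int64(583), np.int64(-233), np.int64(26)), (188, np.int64(579), np.int64(-234), np.int64(20)), (190, np.int64(573), np.int64(-233), np.int64(22)), (192, np.int64(568), np.int64(-233), np.int64(23)), (194, np.int64(558), np.int64(-227), np.int64(59)), (196, np.int64(553), np.int64(-228), np.int64(58)), (198, np.int64(551), np.int64(-233), np.int64(27)), (200, np.int64(548), np.int64(-236), np.int64(6))]
```

View pics/crop.png

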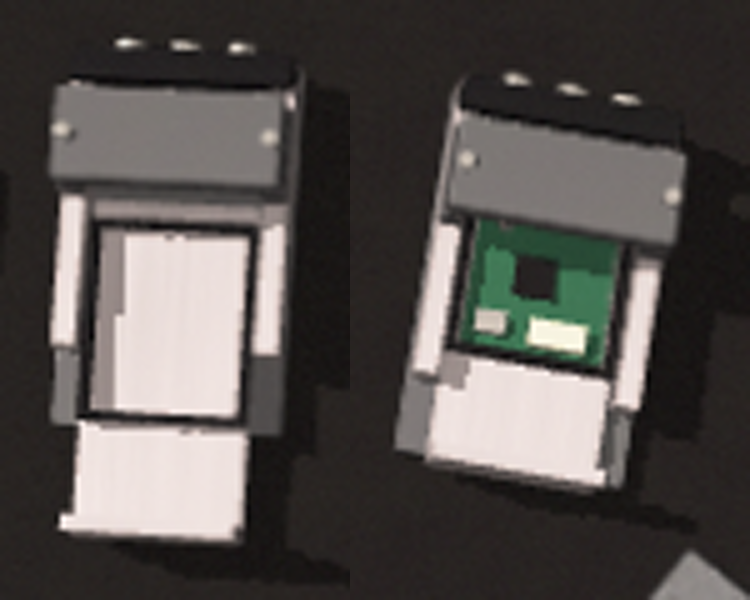

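The crop shows the empty tray (left) well drawn out, with its lip at the bottom. The loaded tray (right) is home, with the board half under the grey bridge and its lip at (330..355,192). Next I fit both lips by depth band.

```bash
cat >> h.py <<'E'
def lip(k,u0,u1,v0,v1):
    p,d=load("top",k); W=cloud("top",p,d); m=np.zeros(d.shape,bool)
    m[v0:v1,u0:u1]=(np.abs(W[v0:v1,u0:u1,2]-.058)<.013)
    v,u=np.nonzero(m); P=ray("top",np.c_[u,v],.058)[:,:2]
    (c,s,a)=cv2.minAreaRect((P*1000).astype(np.float32))
    vx,vy,x0,y0=cv2.fitLine(P.astype(np.float32),cv2.DIST_HUBER,0,.001,.001).ravel()
    L=np.array([vx,vy]);L*=np.sign(vy); n=np.array([L[1],-L[0]])
    q=(P-P.mean(0))@L; w=(P-P.mean(0))@n
    c=P.mean(0)+L*(q.min()+q.max())/2
    print("n",len(u),"centre",c.round(4),"len",np.ptp(q).round(4),"thick",np.ptp(w).round(4),"railyaw",np.arctan2(n[1],n[0]).round(4))
E
python3 - <<'E'
from h import *
lip(0,165,225,198,214); lip(0,310,385,184,204)
# bridge / rails direction
p,d=load("top",0); W=cloud("top",p,d)
for (u0,u1,v0,v1) in((165,235,105,150),(310,390,105,160)):
    m=np.zeros(d.shape,np.uint8); m[v0:v1,u0:u1]=np.abs(W[v0:v1,u0:u1,2]-.082)<.012
    v,u=np.nonzero(m); P=ray("top",np.c_[u,v],.082)[:,:2]
    print(cv2.minAreaRect((P*1000).astype(np.float32)))
E
```

```text
n 127 centre [0.521  0.1952] len 0.0918 thick 0.0093 railyaw -0.0359
n 131 centre [ 0.5611 -0.1884] len 0.0902 thick 0.0099 railyaw -0.1462
((721.7186279296875, 190.48947143554688), (53.073699951171875, 122.40128326416016), 0.37792712450027466)
((705.7703857421875, -210.29940795898438), (120.19583892822266, 51.476654052734375), 81.2058334350586)
```

Check: the bridge-to-lip distance is 146 mm on the loaded fixture (home) and 201 mm on the empty one. That puts the empty tray about 54 mm out, which is plausible. Rail yaw is about -0.028 (empty) and -0.150 (loaded). I'll push with closed fingers, with the closing axis along the lip.

```bash
cat >> h.py <<'E'
def goto(x,y,z,yaw):
    from cell import telemetry
    from scipy.spatial.transform import Rotation as Ro
    s=telemetry.observe(); R=Ro.from_euler("xyz",s["tool_rot"]).as_matrix()
    d=R.T@(np.array([x,y,z])-s["tool_pos"])*1000
    r=-(yaw-s["tool_rot"][2]); r=(r+np.pi)%(2*np.pi)-np.pi
    print("rows",d.round(1),"roll",round(r,3),"t",s["time"],"F",np.round(s["contact_force"],2),"tcp",np.round(s["tool_pos"],4),np.round(s["tool_rot"],3))
E
python3 -c "
from h import *
goto(.482,.196,.404,np.pi-.028)"
```

```text
rows [-3.736e+02 -1.627e+02  3.000e-01] roll -0.356 t 0.1 F [-0.35 -0.82 -0.02] tcp [0.1965 0.4867 0.4041] [-3.14  -0.     2.758]
```

```bash
python3 -m crank '[[-1,-34,-15,0,-0.03],[-1,-68,-30,0,-0.06],[-1,-102,-44,0,-0.1],[-1,-136,-59,0,-0.13],[-1,-170,-74,0,-0.16],[-1,-204,-89,0,-0.2],[-1,-238,-104,0,-0.23],[-1,-272,-119,0,-0.26],[-1,-306,-133,0,-0.29],[-1,-340,-148,0,-0.32],[-1,-374,-163,0,-0.356],[-1,-374,-163,0,-0.356]]' 20; python3 -c "
from h import *
goto(.482,.196,.218,np.pi-.028)"
```

```text
time: 1.1
tool_pos: [0.4859, 0.1914, 0.4041]
tool_rot: [-3.14, 0.001, 3.11]
contact_force: [0.2, -0.8, -0.2]
opening: 0.0166
grip_force: 0.0
rows [  4.3   4.8 186.1] roll -0.003 t 1.1 F [ 0.2  -0.76 -0.25] tcp [0.4859 0.1914 0.4041] [-3.14e+00  1.00e-03  3.11e+00]
```

```bash
python3 -m crank '[[-1,4,5,0,0],[-1,4,5,30,0],[-1,4,5,60,0],[-1,4,5,90,0],[-1,4,5,120,0],[-1,4,5,145,0],[-1,4,5,165,0],[-1,4,5,180,0],[-1,4,5,186,0],[-1,4,5,188,0],[-1,4,5,188,0]]'; python3 - <<'E'
from h import *
goto(.57,.194,.216,np.pi-.028)
n="side";p,d=vision.read_camera(n);cv2.imwrite("pics/s1.png",cv2.resize(p[130:280,170:370],None,fx=4,fy=4)[:,:,::-1])
E
```

```text
time: 2.02
tool_pos: [0.478, 0.2016, 0.2169]
tool_rot: [3.141, -0.0, 3.115]
contact_force: [0.5, 0.5, 1.2]
opening: 0.0004
grip_force: 0.0
rows [-92.2  -5.1   0.9] roll 0.001 t 2.0167 F [0.51 0.48 1.19] tcp [0.478  0.2016 0.2169] [ 3.141 -0.     3.115]
```

View pics/s1.png

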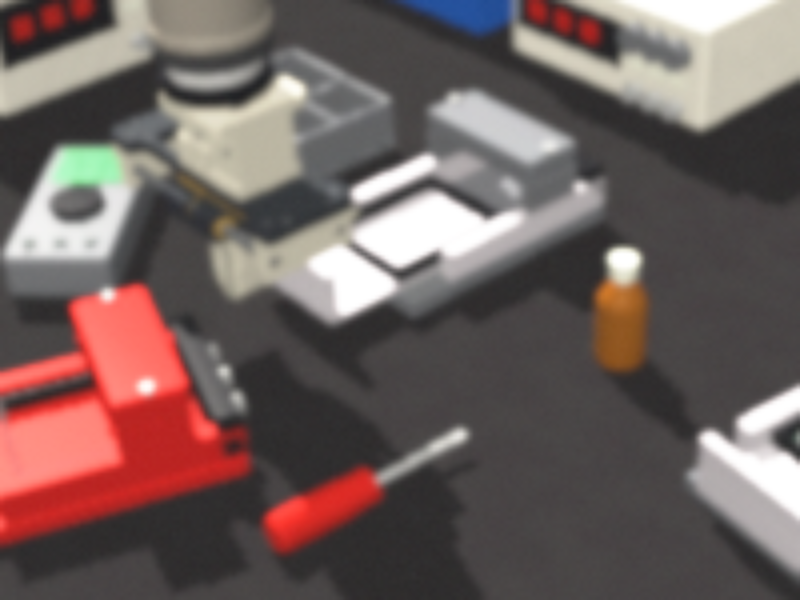

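The fingers stand in front of the empty lip (around (240,290) in the crop), with bench clear around them. I'll push most of the way, then finish with small steps while watching the force.

```bash
python3 -m crank '[[-1,-8,-1,0,0],[-1,-16,-2,0,0],[-1,-24,-3,0,0],[-1,-30,-3,0,0],[-1,-36,-4,0,0],[-1,-42,-4,0,0],[-1,-48,-5,0,0],[-1,-54,-5,0,0],[-1,-60,-5,0,0],[-1,-66,-5,0,0],[-1,-72,-5,0,0],[-1,-75,-5,0,0]]'; python3 -m crank '[[-1,-1,0,0,0],[-1,-2,0,0,0],[-1,-3,0,0,0],[-1,-4,0,0,0],[-1,-5,0,0,0],[-1,-6,0,0,0]]'
```

```text
time: 3.07
tool_pos: [0.5541, 0.1935, 0.2166]
tool_rot: [-3.141, 0.0, 3.114]
contact_force: [-2.0, -0.0, 1.5]
opening: 0.0007
grip_force: 1.1
time: 3.57
tool_pos: [0.5592, 0.1935, 0.2167]
tool_rot: [-3.142, -0.0, 3.114]
contact_force: [-2.4, -1.0, -0.2]
opening: 0.0006
grip_force: 1.0
```

```bash
python3 -m crank '[[-1,-1,0,0,0],[-1,-2,0,0,0],[-1,-3,0,0,0],[-1,-3,0,0,0]]'; python3 -m crank '[[-1,-1,0,0,0],[-1,-2,0,0,0],[-1,-2,0,0,0]]'
```

```text
time: 3.9
tool_pos: [0.5612, 0.1935, 0.2167]
tool_rot: [-3.141, -0.004, 3.114]
contact_force: [-8.1, -1.1, 4.5]
opening: 0.0004
grip_force: 4.2
time: 4.15
tool_pos: [0.562, 0.1936, 0.2166]
tool_rot: [-3.141, -0.008, 3.114]
contact_force: [-15.5, -1.4, 9.6]
opening: 0.0004
grip_force: 7.6
```

The force ramps to 15 N, so the tray is against its stop. I retreat and lift.

```bash
python3 -m crank '[[-1,5,0,0,0],[-1,15,0,0,0],[-1,30,0,0,0],[-1,30,0,-20,0],[-1,30,0,-50,0],[-1,30,0,-85,0],[-1,30,0,-120,0],[-1,30,0,-130,0],[-1,30,0,-130,0]]'; python3 - <<'E'
from h import *
n="top";p,d=vision.read_camera(n);np.savez("pics/top1.npz",p=p,d=d)
W=cloud(n,p,d)
lip(1,310,385,184,204)
m=np.zeros(d.shape,bool);m[175:205,165:235]=np.abs(W[175:205,165:235,2]-.058)<.013
v,u=np.nonzero(m);print(len(u),ray(n,np.c_[u,v],.058).mean(0) if len(u) else 0)
goto(.585,-.192,.346,np.pi-.15)
E
```

```text
time: 4.9
tool_pos: [0.5352, 0.1945, 0.3507]
tool_rot: [3.139, 0.009, 3.114]
contact_force: [0.4, -0.3, 1.0]
opening: 0.0005
grip_force: 0.0
n 133 centre [ 0.5611 -0.1884] len 0.0902 thick 0.0101 railyaw -0.1501
0 0
rows [ -61.  -384.8    1.8] roll 0.122 t 4.95 F [-0.02 -0.74 -0.77] tcp [0.5346 0.1944 0.3481] [3.14  0.004 3.114]
```

```bash
python3 -m crank '[[-1,-6,-35,0,0.01],[-1,-11,-70,0,0.02],[-1,-17,-105,0,0.03],[-1,-22,-140,0,0.04],[-1,-28,-175,0,0.05],[-1,-33,-210,0,0.06],[-1,-39,-245,0,0.08],[-1,-44,-280,0,0.09],[-1,-50,-315,0,0.1],[-1,-55,-350,0,0.11],[-1,-61,-385,0,0.122],[-1,-61,-385,0,0.122]]'; python3 - <<'E'
from h import *
n="top";p,d=vision.read_camera(n);np.savez("pics/top2.npz",p=p,d=d)
lip(2,165,235,175,205)
goto(.585,-.192,.212,np.pi-.15)
E
```

```text
time: 5.95
tool_pos: [0.5845, -0.1983, 0.3438]
tool_rot: [-3.14, -0.002, 2.986]
contact_force: [-1.0, -0.1, 0.4]
opening: 0.0003
grip_force: 0.0
n 133 centre [0.5752 0.1943] len 0.0923 thick 0.0099 railyaw -0.0342
rows [ -0.5   3.5 131.7] roll -0.004 t 6.0 F [-0.71  0.28  0.32] tcp [ 0.5843 -0.1956  0.3437] [ 3.141e+00 -3.000e-03  2.987e+00]
```

The empty tray's lip-to-bridge distance is now 146.5 mm, against 146.3 mm on the home one, so it is home. Next I descend into the well, pausing partway to look.

```bash
python3 -m crank '[[-1,0,2,0,0],[-1,0,3,20,0],[-1,0,3,40,0],[-1,0,3,60,0],[-1,0,3,75,0],[-1,0,3,90,0],[-1,0,3,95,0],[-1,0,3,95,0]]'; python3 - <<'E'
from h import *
goto(.585,-.192,.212,np.pi-.15)
n="side";p,d=vision.read_camera(n);cv2.imwrite("pics/s2.png",cv2.resize(p[140:290,310:470],None,fx=4,fy=4)[:,:,::-1])
E
```

```text
time: 6.67
tool_pos: [0.5846, -0.1876, 0.2497]
tool_rot: [3.14, -0.004, 2.994]
contact_force: [-1.2, -0.7, 0.3]
opening: 0.0004
grip_force: 0.0
rows [-1.2 -4.3 37.7] roll 0.002 t 6.6667 F [-1.2  -0.68  0.29] tcp [ 0.5846 -0.1876  0.2497] [ 3.14  -0.004  2.994]
```

View pics/s2.png

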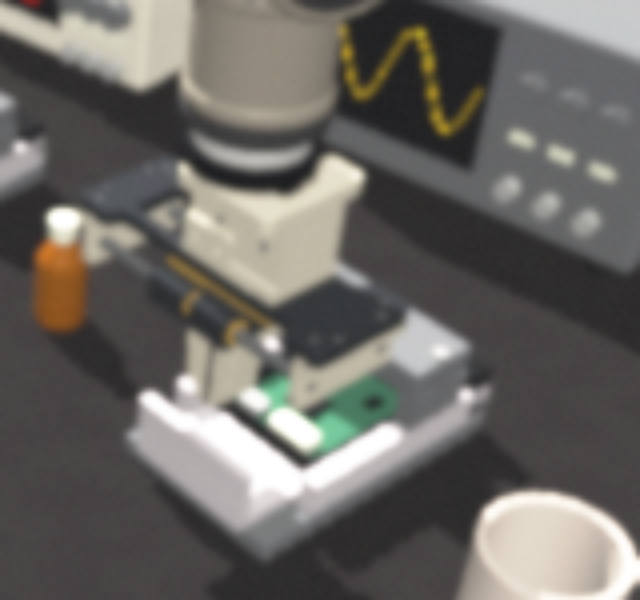

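The fingers hang behind the lip (about (220,400)), above the well and ahead of the nest rim and board. I descend to tips at about 35 mm, then pull.

```bash
python3 -m crank '[[-1,0,-2,6,0],[-1,0,-3,12,0],[-1,0,-3,18,0],[-1,0,-3,24,0],[-1,0,-3,30,0],[-1,0,-3,35,0],[-1,0,-3,36,0],[-1,0,-3,36,0]]'; python3 -c "
from h import *
goto(.585-.989*.1,-.192+.149*.1,.213,np.pi-.15)"
```

```text
time: 7.38
tool_pos: [0.5845, -0.1923, 0.2151]
tool_rot: [3.141, -0.001, 2.992]
contact_force: [-0.3, 0.5, 0.5]
opening: 0.0008
grip_force: 0.0
rows [99.5  0.3  2.2] roll 0.0 t 7.3833 F [-0.28  0.53  0.47] tcp [ 0.5845 -0.1923  0.2151] [ 3.141e+00 -1.000e-03  2.992e+00]
```

```bash
python3 -m crank '[[-1,4,0,0,0],[-1,8,0,1,0],[-1,11,0,1,0],[-1,14,0,1,0],[-1,18,0,1,0],[-1,22,0,1,0],[-1,26,0,1,0],[-1,30,0,1,0],[-1,34,0,1,0],[-1,38,0,1,0],[-1,42,0,1,0],[-1,46,0,1,0]]'; python3 -m crank '[[-1,4,0,0,0],[-1,8,0,0,0],[-1,12,0,0,0],[-1,16,0,0,0],[-1,20,0,0,0],[-1,24,0,0,0],[-1,28,0,0,0],[-1,32,0,0,0],[-1,36,0,0,0],[-1,40,0,0,0],[-1,44,0,0,0],[-1,47,0,0,0]]'
```

```text
time: 8.38
tool_pos: [0.5388, -0.1854, 0.2149]
tool_rot: [3.142, 0.0, 2.992]
contact_force: [2.2, 0.4, 1.5]
opening: 0.0004
grip_force: 1.1
time: 9.38
tool_pos: [0.4921, -0.1784, 0.2146]
tool_rot: [3.141, -0.0, 2.992]
contact_force: [2.3, 1.3, 1.0]
opening: 0.0003
grip_force: 1.1
```

```bash
python3 -m crank '[[-1,1,0,0,0],[-1,2,0,0,0],[-1,3,0,0,0],[-1,4,0,0,0],[-1,5,0,0,0],[-1,5,0,0,0]]'; python3 -m crank '[[-1,1,0,0,0],[-1,2,0,0,0],[-1,3,0,0,0],[-1,3,0,0,0]]'
```

```text
time: 9.88
tool_pos: [0.4875, -0.1777, 0.2146]
tool_rot: [3.141, -0.0, 2.992]
contact_force: [1.2, 1.1, 0.9]
opening: 0.0005
grip_force: 0.6
time: 10.22
tool_pos: [0.4863, -0.1774, 0.2148]
tool_rot: [-3.141, 0.006, 2.991]
contact_force: [13.2, 1.8, -7.3]
opening: 0.0005
grip_force: 5.8
```

The force is rising to 13 N, so the tray is at its stop. I ease back into the well, lift out, and move aside to check.

```bash
python3 -m crank '[[-1,-3,0,0,0],[-1,-8,0,0,0],[-1,-12,0,0,0],[-1,-12,0,-8,0],[-1,-12,0,-20,0],[-1,-12,0,-45,0],[-1,-12,0,-80,0],[-1,-12,0,-115,0],[-1,-12,0,-140,0],[-1,-12,0,-150,0],[-1,-12,0,-150,0]]'; python3 -m crank '[[-1,0,25,0,0],[-1,0,50,0,0],[-1,0,80,0,0],[-1,0,110,0,0],[-1,0,140,0,0],[-1,0,170,0,0],[-1,0,180,0,0],[-1,0,180,0,0]]'; python3 - <<'E'
from h import *
n="top";p,d=vision.read_camera(n);np.savez("pics/top3.npz",p=p,d=d)
lip(3,165,235,175,205); lip(3,310,385,206,240)
cv2.imwrite("pics/top3.png",cv2.resize(p[90:270,140:420],None,fx=2.8,fy=2.8)[:,:,::-1])
E
```

```text
time: 11.13
tool_pos: [0.4967, -0.1792, 0.3674]
tool_rot: [-3.14, 0.005, 2.992]
contact_force: [-0.4, 0.4, 0.3]
opening: 0.0006
grip_force: 0.0
time: 11.8
tool_pos: [0.5232, 0.0009, 0.363]
tool_rot: [3.141, -0.003, 2.995]
contact_force: [-0.0, 0.0, -0.3]
opening: 0.0003
grip_force: 0.0
n 135 centre [0.5751 0.1943] len 0.0924 thick 0.0101 railyaw -0.0464
n 123 centre [ 0.4722 -0.1749] len 0.0914 thick 0.0089 railyaw -0.15
```

View pics/top3.png

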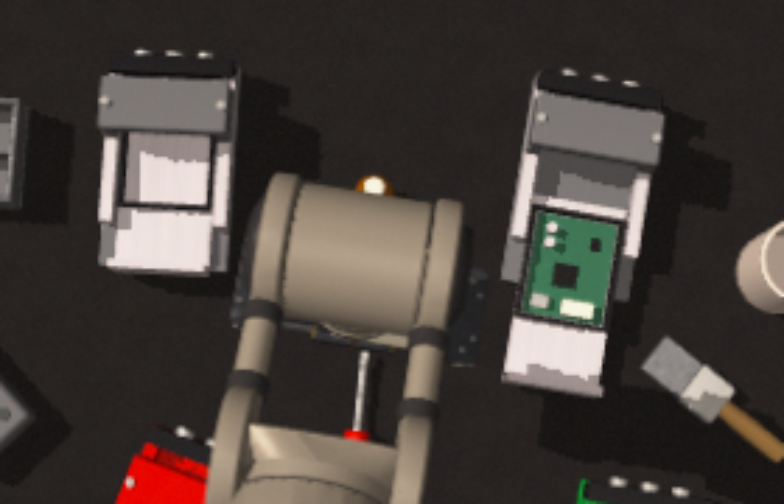

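The loaded lip moved 89.9 mm, to its stop. The board lies square in its nest (about (570,265)), the empty tray is home, and the arm hangs clear.

```bash
python3 -c "
from cell import ticket
print(ticket.hand_in())"
```

```text
the job is handed in; nothing more can be done
None
```

I pushed the empty tray fully home, then drew the loaded tray out about 90 mm to its stop with the board still in its nest, and handed the job in with the arm clear; the hand-in returned no verdict.

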